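Stand the rinsed column in the three-ring drain stand

TASK

Lift the steel column out of the white rinse block and lower it, narrow end down, through the three ever smaller rings of the drain stand until the smallest ring stops it at its shoulder; then let go, leaving it hanging there upright. The rings have been left turned a little to one side and at no exact height, so feel your way, never press or knock hard on them, let go only once the ring carries the column, and leave everything else on the bench where it is.

Things in the scene. Friction and masses are not known exactly. Their poses are not given: they have to be found in the camera images.
- column: upright steel column, 165 mm long, about 0.35 kg, its stem in the rinse block. Origin: centre of its lower end, z up along it. 0-45 mm: stem, 22 mm diameter; 45-53 mm: conical shoulder; 53-165 mm: body, 36 mm diameter. Grip the body 130-150 mm above the origin: in the stand only its top 48-68 mm stick out.
- block: white plastic rinse block, 90 x 90 x 55 mm, fixed; origin under its centre. A blind upright hole, 25 mm wide and 40 mm deep, in the middle of its top holds the column's stem.
- stand: fixed stand: grey base plate 90 mm wide, 12 mm thick; a post at x = +110 mm. Origin on the bench below the ring axis as it is when the rings are not turned; z up. A sleeve on the post carries three level coaxial aluminium rings, 8 mm high, rim 5 mm thick. Seated, the column's origin is 30-41 mm above this one, upright, clear of the base.
- ring_top (a point): nominal centre of the top ring's upper face, 138 mm above the bench; inner diameter 62 mm. Fixed to the base: it does NOT follow the turned, raised rings. Straight down here the 22 mm stem always enters the top ring, but mostly misses the bottom one.
- ring_mid (a point): the same nominal point for the middle ring: 108 mm above the bench, inner diameter 46 mm
- ring_low (a point): the same nominal point for the bottom ring: 78 mm above the bench, inner diameter 26 mm; the column's shoulder stops here
- post (a point): axis of the 16 mm post, at its top, 177 mm above the bench. All rings together are turned about it by up to 0.16 rad either way (unmeasured): their axis is up to 17.5 mm to the stand's +y or -y, on a 110 mm circle. About 5.5 N sideways turns them further (limit 0.2 rad). The sleeve is clamped 0-10 mm above its lowest place (unmeasured), all rings with it, and does not slide.
- beaker: clear plastic beaker, 72 mm wide, 95 mm tall; origin under its centre; not to be disturbed
- jug: white plastic measuring jug with a handle, 84 mm wide, 110 mm tall; origin under its centre; not to be disturbed
- reagent: amber glass bottle, 66 mm wide, 115 mm tall; origin under its centre; not to be disturbed
- wash: white plastic bottle with a blue cap, 64 mm wide, 105 mm tall; origin under its centre; not to be disturbed
- brush: small brush, 170 mm long, lying flat; origin under its centre; not to be disturbed
- dish: white shallow dish, 90 mm wide, 16 mm high; origin under its centre; not to be disturbed
- spare: plain straight steel rod, 22 mm thick, 110 mm long, lying flat (not the column); origin under its centre; not to be disturbed
Mind the look-alikes: they are no part of the job. Leave any brown or green look-alike of the column alone. What is shaped like the block but red is not meant.

How it is judged:
On the way, in this order (a step that is already met when the one before it is completed fails the run):
1. the column has been lifted clear of the rinse block (z of column in the frame of block above 0.07 m and contact force between the fingers and column above 1 N), for 0.1 s.
2. the column, still held, has come down through all three rings and rests by its shoulder on the smallest (z of column in the frame of stand between 0.024 and 0.05 m and horizontal distance between column and stand below 0.03 m and angle between column's own z axis and vertical below 0.07 rad and contact force between column and stand above 0.8 N and contact force between the fingers and column above 1 N), for 0.1 s.
At the end, for the whole second after the job is handed in: The column hangs released and at rest in the three rings: its lower end 24 to 50 mm above the bench (so its stem is through the smallest ring and clear of the base), within 30 mm of the stand's origin sideways, upright within 0.07 rad, its weight borne by the stand (z of column in the frame of stand between 0.024 and 0.05 m and horizontal distance between column and stand below 0.03 m and angle between column's own z axis and vertical below 0.07 rad and contact force between column and stand above 0.8 N and linear speed of column below 0.02 m/s and angular speed of column below 0.2 rad/s); the robot touches nothing.
It fails at once if the column pressed or knocked the stand with more than 22 N (contact force between column and stand above 22 N).
It fails at once if the hand pushed the stand or its rings with more than 22 N (contact force between any of the fingers, the arm and stand above 22 N).
It fails at once if another thing on the bench was shifted by more than 30 mm (distance of any of beaker, jug, reagent, wash, brush, dish, spare from where it was at the start of the episode above 0.03 m).
It also fails if it takes over 54 s, if anything falls off the work surface, if the arm or the gripper's body presses on something with over 40 N, if the wrist force passes 120 N, or if a joint passes its speed limit or range.

ROBOT

A 6-joint arm with a two-finger parallel gripper is mounted at the origin on the work surface. World frame = base frame: x ahead of the robot, y to its left, z up, the work surface at z = 0. Lengths are in m, angles in rad, forces in N, time in s.
With the tool pointing down it reaches from about 0.425 to 0.95 m from the base axis. Payload 3.5 kg.
Tool frame: the origin (TCP) lies between the finger pads; the fingertips stand 14 mm ahead of it and the grasp point (between the pads) lies 5 mm behind it (ctrl.tip_extent is the distance from the TCP to the fingertips, in m); x points along the fingers, z is the direction in which the jaws open and shut, and the axes are right-handed (so a half turn about x gives the same grasp; the last joint's range is limited). The gripper opens to 85 mm and grips with 20 to 120 N. Pads are 22 mm wide; open, the fingers measure 114 mm over their backs; the gripper's body (76 mm by 85 mm) begins 54 mm behind the grasp point. The pads swing forward as they close: fully open they stand 13 mm farther back than shut.
Start: joints at [-1.333, 0.286, 1.577, -0, 1.279, -0.15], TCP at [0.255, -0.625, 0.245] pointing down, gripper open.
Joint ranges: [-2.77, 2.77], [-0.9, 2.22], [0.21, 2.48], [-1.53, 4.67], [0.24, 2.81], [-2.84, 2.84]. Speed limits (rad/s): [2.79, 2.79, 3.14, 3.14, 3.14, 3.14].

INTERFACE

Orientations are given as a unit quaternion [x, y, z, w].
In Python, from plant import ctrl gives the robot as it stands.
- The arm moves only by the tool move_arm, never from a script. Its argument "commands" is one flat list of numbers, 4 for each row, row after row: the shift along the tool's x, y, z in units of 25 mm (1.0 is 25 mm), then the turn about the tool's x in units of 5 degrees (1.0 is 5 degrees). A call has 1 to 20 rows; each row shifts and turns the commanded pose from where the row before left it, along the tool's axes as they then stand; what a row does not reach is not made up. A row lasts 1/8 s, in which the tool goes at most 62.5 mm and 10.7 degrees, less where a joint would pass 70% of its speed; a pose out of reach is approached as far as the arm can. A call is refused whole if a number of a shift passes 1 or a number of a turn 1, either way. A call with a gripper value outside its range is refused whole. "jaw" is the finger opening in mm, from 0 to 85.4, set as the call begins (left out, the last holds). The fingers move at their own pace and stop on an object; "force" is the grip in N (left out, the last holds). Time passes only in rows, so rows that do not move let the fingers close. It gives the time, the measured TCP pose, the force and the opening at its end, in the units of the state.
- ctrl.get_state(): the state, without advancing time (a new reading comes with each control period).
- ctrl.read_camera(name): name is "scene" or "side" or "wrist"; returns the picture (400x640x3 uint8, red, green, blue); there is no depth.
- ctrl.get_calibration(name): a dict with "camera_matrix" (3x3 intrinsics, pixels), "camera_from_world" (4x4, takes a point from world to camera coordinates); the wrist camera has in their place "mount" (4x4, takes a point from camera to tool coordinates, whose origin is the TCP and whose axes are the tool frame's). Camera axes: x right, y down, z forward; pixel columns grow to the right and rows downward; lengths in m; the calibration is good to about 2 mm. The wrist camera is an equidistant fisheye: a pixel r from the principal point sees the ray r / f radians off the axis. A picture is of the moment at which its call begins: read the wrist's pose just before it. get_calibration takes no time and is no camera call.
- ctrl.sign_off(): hands the job in, once; it reports no verdict.
The state is a dict: "time": time; "qpos": joint angles; "dq": joint speeds; "joint_efforts": joint torques, N m; "eef_pos": TCP position; "tcp_rot": TCP orientation; "contact_force": force on the tool from outside, world axes, zero at the start; "wrist_torque": the same for the moment, N m; "opening": opening from 0.0 (shut) to 1.0 (fully open).
Only numpy, scipy, OpenCV 4.12 (cv2) and the standard library are available. Lean on these libraries where they do the work, as an engineer would, in place of code of your own. Each camera call takes 0.05 s, during which the arm holds its last target.

## Working session

There is one attempt and no reset: what is moved stays moved. The work goes in short steps, Python scripts to look and compute and a tool call to move; the robot and the scene stay as the last step left them, time stands still between calls to the robot, and variables do not carry over. Pictures are saved under pics/ and viewed, and the job is handed in when it is done.

Besides the shell and the picture viewer there is one more tool, called as name(argument=value, ...), one argument or row to a line, values as JSON. move_arm: Moves the arm, as the interface text tells. Its arguments: {"type":"object","properties":{"commands":{"type":"array"},"jaw":{"type":"number"},"force":{"type":"number"}},"required":["commands"]}

```bash
ls; mkdir -p pics; python3 - <<'E'
from plant import ctrl
import cv2,numpy as np
np.set_printoptions(precision=4,suppress=True)
s=ctrl.get_state();print(s)
for n in("scene","side","wrist"):
    c=ctrl.get_calibration(n);print(n,c)
    if n!="wrist" or 1:
        cv2.imwrite(f"pics/{n}0.png",ctrl.read_camera(n)[:,:,::-1])
E
```

```text
pics
{'time': 0.0, 'qpos': array([-1.333 ,  0.2872,  1.5782,  0.    ,  1.2786, -0.15  ]), 'dq': array([ 0.0011,  0.0004, -0.0004,  0.0001, -0.0007, -0.0007]), 'joint_efforts': array([  0.002 , -40.598 , -29.2624,  -0.    ,   0.0058,  -0.    ]), 'eef_pos': array([ 0.2551, -0.6243,  0.2439]), 'tcp_rot': array([ 0.3949,  0.5876, -0.3937,  0.5864]), 'contact_force': array([ 0.1256,  0.8545, -0.3367]), 'wrist_torque': array([-0.0511, -0.0156,  0.0413]), 'opening': 0.999687119708458}
scene {'camera_matrix': array([[429.588 ,   0.    , 317.6538],
       [  0.    , 429.588 , 191.8054],
       [  0.    ,   0.    ,   1.    ]]), 'camera_from_world': array([[ 0.8587,  0.5124,  0.0086, -0.4704],
       [ 0.3068, -0.5007, -0.8094, -0.0749],
       [-0.4104,  0.6977, -0.5872,  1.5458],
       [ 0.    ,  0.    ,  0.    ,  1.    ]])}
side {'camera_matrix': array([[447.652 ,   0.    , 311.8576],
       [  0.    , 447.652 , 202.2877],
       [  0.    ,   0.    ,   1.    ]]), 'camera_from_world': array([[-0.7501, -0.6614, -0.0014,  0.4242],
       [-0.398 ,  0.4531, -0.7977,  0.3227],
       [ 0.5282, -0.5977, -0.6031,  0.9352],
       [ 0.    ,  0.    ,  0.    ,  1.    ]])}
wrist {'camera_matrix': array([[309.7069,   0.    , 321.9468],
       [  0.    , 309.7069, 201.5814],
       [  0.    ,   0.    ,   1.    ]]), 'mount': array([[ 0.0005, -0.3231,  0.9464, -0.1283],
       [ 0.0005, -0.9464, -0.3231,  0.0848],
       [ 1.    ,  0.0006, -0.0004, -0.0007],
       [ 0.    ,  0.    ,  0.    ,  1.    ]])}
```

View pics/scene0.png

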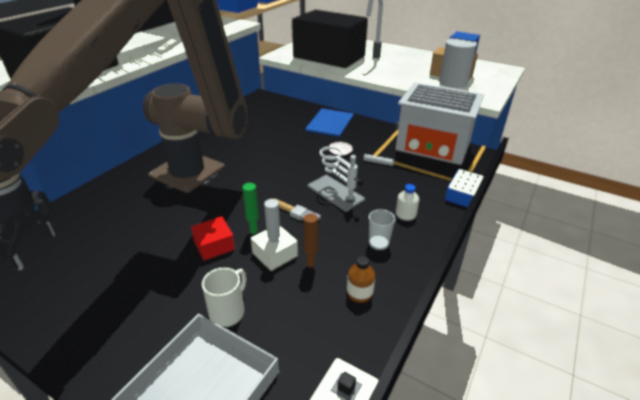

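View pics/side0.png

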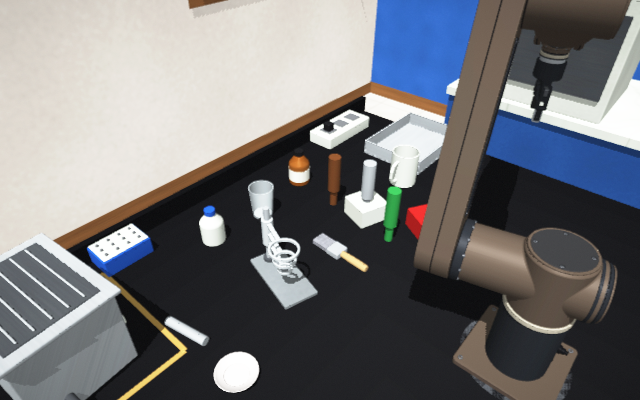

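View pics/wrist0.png

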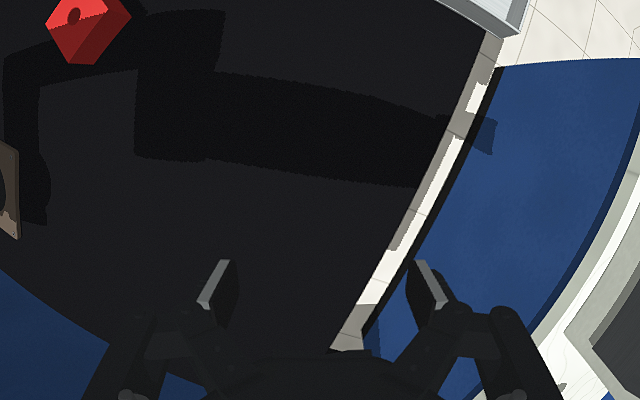

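The scene view shows the steel column at about (271,220) in the white block at (274,248), and the stand at about (340,180). In the side view the column is at (369,182) and the stand at (285,262). I'll enlarge both.

```bash
python3 - <<'E'
import cv2
a=cv2.imread("pics/scene0.png");b=cv2.imread("pics/side0.png")
cv2.imwrite("pics/c1.png",cv2.resize(a[130:280,220:380],None,fx=5,fy=4,interpolation=cv2.INTER_CUBIC)[:600])
cv2.imwrite("pics/c2.png",cv2.resize(b[190:310,240:340],None,fx=5,fy=5,interpolation=cv2.INTER_CUBIC))
cv2.imwrite("pics/c3.png",cv2.resize(b[140:250,310:420],None,fx=5,fy=5,interpolation=cv2.INTER_CUBIC))
E
```

```text
(no output)
```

View pics/c1.png

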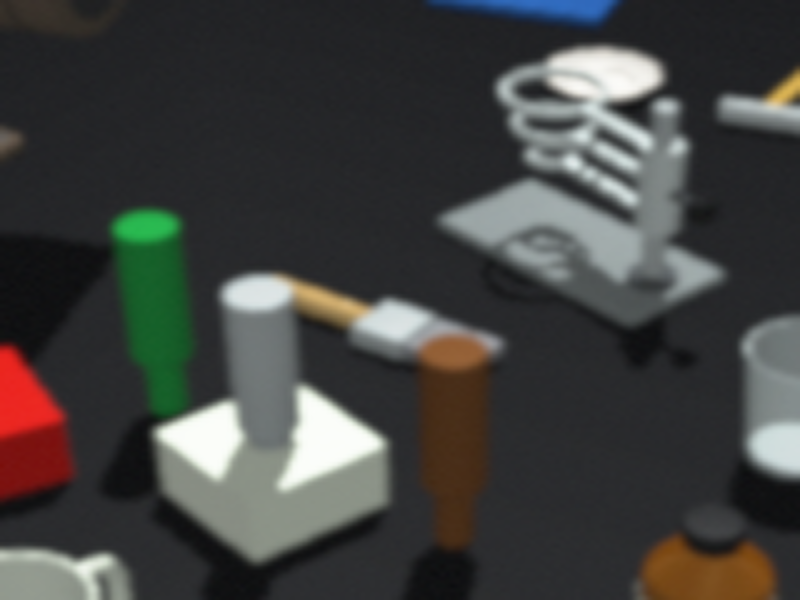

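View pics/c2.png

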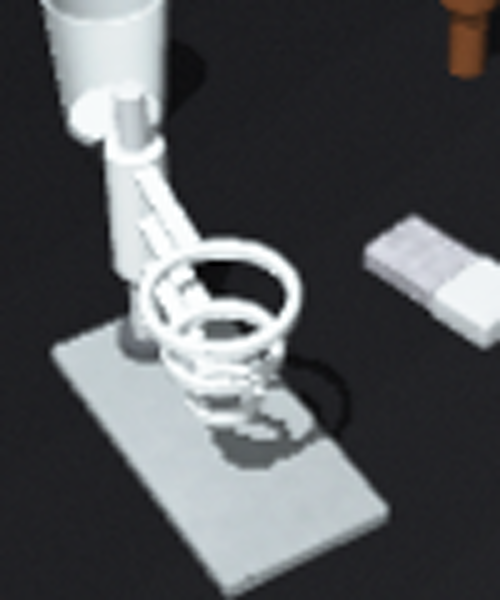

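View pics/c3.png

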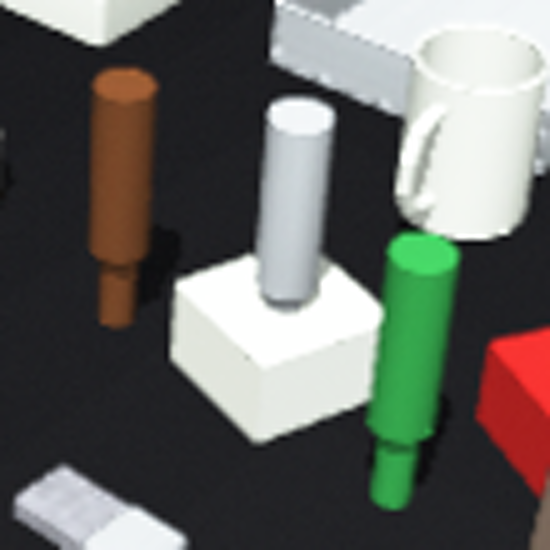

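```bash
cat > h.py <<'E'
import numpy as np
from plant import ctrl
np.set_printoptions(precision=4,suppress=True)
def ray(n,u,v):
    c=ctrl.get_calibration(n);T=c["camera_from_world"];K=c["camera_matrix"]
    d=T[:3,:3].T@np.linalg.solve(K,[u,v,1.]);return -T[:3,:3].T@T[:3,3],d/np.linalg.norm(d)
def atz(n,u,v,z):
    o,d=ray(n,u,v);return o+d*(z-o[2])/d[2]
def tri(a,b):
    A=np.zeros((3,3));y=np.zeros(3)
    for n,p in(("scene",a),("side",b)):
        o,d=ray(n,*p);P=np.eye(3)-np.outer(d,d);A+=P;y+=P@o
    x=np.linalg.solve(A,y)
    r=[np.linalg.norm(np.cross(x-ray(n,*p)[0],ray(n,*p)[1])) for n,p in(("scene",a),("side",b))]
    return x,r
S=lambda u,v:(220+u/5,130+v/4)
C2=lambda u,v:(240+u/5,190+v/5)
C3=lambda u,v:(310+u/5,140+v/5)
E
python3 - <<'E'
from h import *
print("coltop",tri(S(257,291),C3(301,117)),atz("scene",*S(257,291),.18),atz("side",*C3(301,117),.18))
print("post",tri(S(666,106),C2(128,90)),atz("scene",*S(666,106),.177),atz("side",*C2(128,90),.177))
print("ring",tri(S(552,90),C2(220,297)))
for p in [(437,222),(530,180),(727,272),(633,322)]: print("base sc",atz("scene",*S(*p),.012))
for p in [(50,350),(388,510),(230,585)]: print("base sd",atz("side",*C2(*p),.012))
for p in [(155,435),(260,492),(387,440),(300,388)]: print("blk",atz("scene",*S(*p),.055))
for p in [(174,288),(262,365),(383,322)]: print("blk sd",atz("side",*C3(*p),.055))
for n,p in dict(brown=S(453,348)).items(): print(n,atz("scene",*p,.165))
print("green",tri(S(147,228),C3(424,252)),"brown",tri(S(453,350),C3(125,86)))
E
```

```text
coltop (array([ 0.5137, -0.1788,  0.178 ]), [np.float64(0.0002830770442660757), np.float64(0.0002830770442659792)]) [ 0.5156 -0.1807  0.18  ] [ 0.5117 -0.1762  0.18  ]
post (array([0.587 , 0.1408, 0.1748]), [np.float64(0.000327567802664614), np.float64(0.00032756780266437547)]) [0.5887 0.1378 0.177 ] [0.5845 0.1426 0.177 ]
ring (array([0.4851, 0.1844, 0.1352]), [np.float64(0.000420637520485778), np.float64(0.0004206375204857352)])
base sc [0.4265 0.1351 0.012 ]
base sc [0.4483 0.2238 0.012 ]
base sc [0.6255 0.1739 0.012 ]
base sc [0.6036 0.0836 0.012 ]
base sd [0.6189 0.1793 0.012 ]
base sd [0.4185 0.1462 0.012 ]
base sd [0.4434 0.2281 0.012 ]
blk [ 0.4615 -0.2124  0.055 ]
blk [ 0.5431 -0.2277  0.055 ]
blk [ 0.5726 -0.1505  0.055 ]
blk [ 0.501  -0.1306  0.055 ]
blk sd [ 0.5679 -0.1462  0.055 ]
blk sd [ 0.4875 -0.1219  0.055 ]
blk sd [ 0.4594 -0.1986  0.055 ]
brown [ 0.622  -0.1618  0.165 ]
green (array([ 0.4064, -0.136 ,  0.1621]), [np.float64(0.0008316885577131239), np.float64(0.0008316885577131426)]) brown (array([ 0.621 , -0.1611,  0.1624]), [np.float64(0.0004763348125920314), np.float64(0.00047633481259198754)])
```

```bash
cat >> h.py <<'E'
from scipy.spatial.transform import Rotation as Rn
def pose():
    s=ctrl.get_state();return s,s["eef_pos"],Rn.from_quat(s["tcp_rot"]).as_matrix()
def to(target,R=None):
    s,p,R0=pose();d=np.array(target)-p
    return (R0.T@d)/0.025
E
python3 - <<'E'
from h import *
s,p,R=pose();print(R)
print(np.degrees(np.arctan2(R[1,2],R[0,2])))
print(to((0.514,-0.179,0.245)), to((0.48,0.17,.245)))
E
```

```text
[[-0.0004  0.9257  0.3781]
 [ 0.0019  0.3781 -0.9257]
 [-1.      0.0003 -0.0019]]
-67.78098600173672
[ -0.0031  16.3217 -12.5774] [  0.0235  20.3417 -26.0151]
```

move_arm(
  commands=[0, 0.96, -0.74, 0, 0, 0.96, -0.74, 0, 0, 0.96, -0.74, 0, 0, 0.96, -0.74, 0, 0, 0.96, -0.74, 0, 0, 0.96, -0.74, 0, 0, 0.96, -0.74, 0, 0, 0.96, -0.74, 0, 0, 0.96, -0.74, 0, 0, 0.96, -0.74, 0, 0, 0.96, -0.74, 0, 0, 0.96, -0.74, 0, 0, 0.96, -0.74, 0, 0, 0.96, -0.74, 0, 0, 0.96, -0.74, 0, 0, 0.96, -0.74, 0, 0, 0.96, -0.74, 0, 0, 0, 0, 1, 0, 0, 0, 1, 0, 0, 0, 1],
  jaw=85.4,
  force=40,
)

```text
time: 2.65
eef_pos: [0.5139, -0.1791, 0.2449]
tcp_rot: [0.468, 0.53, -0.468, 0.53]
contact_force: [-0.1, 0.2, 0.3]
opening: 1.002
```

```bash
python3 - <<'E'
from h import *
import cv2
s,p,R=pose();print(s["time"],p,R);np.savez("w1.npz",p=p,R=R)
cv2.imwrite("pics/w1.png",ctrl.read_camera("wrist")[:,:,::-1])
E
```

```text
2.65 [ 0.5139 -0.1791  0.2449] [[-0.0007  0.9924  0.1232]
 [ 0.0004  0.1232 -0.9924]
 [-1.     -0.0006 -0.0005]]
```

View pics/w1.png

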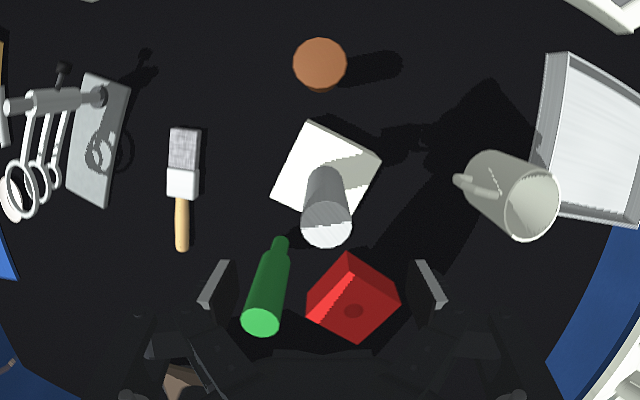

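The wrist view shows the column's top face at about (326,227), between the open fingers, with the rings at the left edge. I'll check the column position with the wrist ray.

```bash
cat >> h.py <<'E'
import cv2
def wray(p,R,u,v):
    c=ctrl.get_calibration("wrist");K=c["camera_matrix"];M=c["mount"]
    dx,dy=u-K[0,2],v-K[1,2];r=np.hypot(dx,dy);t=r/K[0,0]
    d=np.array([np.sin(t)*dx/r,np.sin(t)*dy/r,np.cos(t)]) if r>0 else np.array([0,0,1.])
    return p+R@M[:3,3],R@M[:3,:3]@d
def wz(p,R,u,v,z):
    o,d=wray(p,R,u,v);return o+d*(z-o[2])/d[2]
E
python3 - <<'E'
from h import *
f=np.load("w1.npz");p,R=f["p"],f["R"]
print(wz(p,R,326,227,.18))
for q in[(309,120),(382,157),(270,196)]:print(wz(p,R,*q,.055))
a=cv2.imread("pics/w1.png")
cv2.imwrite("pics/w1c.png",cv2.resize(a[190:260,280:380],None,fx=6,fy=6))
cv2.imwrite("pics/w1d.png",cv2.resize(a[50:230,0:140],None,fx=3.3,fy=3.3))
E
```

```text
[ 0.5143 -0.1806  0.18  ]
[ 0.5752 -0.1568  0.055 ]
[ 0.5468 -0.2375  0.055 ]
[ 0.489  -0.1238  0.055 ]
```

View pics/w1c.png

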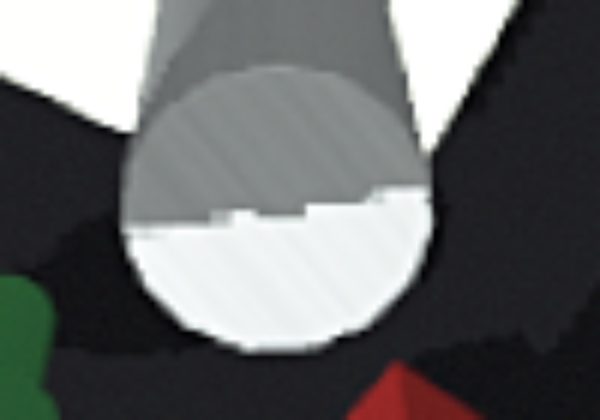

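View pics/w1d.png

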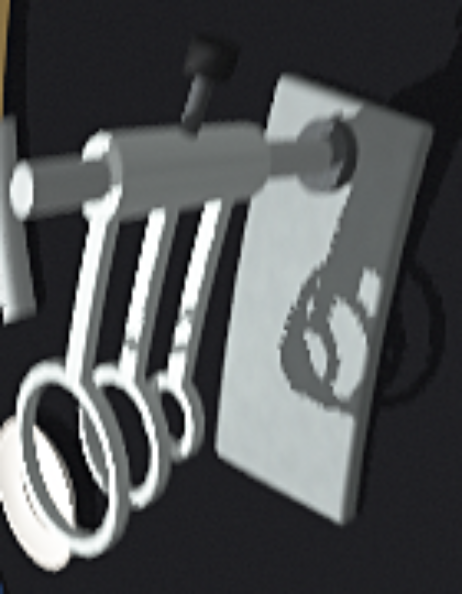

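move_arm(
  commands=[0.92, 0.04, 0.04, 0, 0.92, 0, 0, 0, 0.92, 0, 0, 0, 0.92, 0, 0, 0, 0, 0, 0, 0],
)

```text
time: 3.32
eef_pos: [0.5136, -0.1795, 0.1509]
tcp_rot: [0.467, 0.533, -0.468, 0.529]
contact_force: [0.0, -0.9, 0.3]
opening: 1.0
```

move_arm(
  commands=[0, 0, 0, 0, 0, 0, 0, 0, 0, 0, 0, 0, 0, 0, 0, 0, 0, 0, 0, 0],
  jaw=20,
  force=40,
)

```text
time: 3.95
eef_pos: [0.5159, -0.1807, 0.1547]
tcp_rot: [0.468, 0.53, -0.467, 0.531]
contact_force: [-0.7, 0.7, 5.3]
opening: 0.412
```

move_arm(
  commands=[-0.3, 0, 0, 0, -0.6, 0, 0, 0, -0.8, 0, 0, 0, -0.9, 0, 0, 0, -0.9, 0, 0, 0, -0.9, 0, 0, 0, -0.9, 0, 0, 0, -0.9, 0, 0, 0, 0, 0, 0, 0],
)

```text
time: 5.08
eef_pos: [0.5156, -0.1803, 0.3105]
tcp_rot: [0.468, 0.529, -0.467, 0.532]
contact_force: [0.2, -0.4, -3.7]
opening: 0.41
```

```bash
python3 - <<'E'
from h import *
s,p,R=pose();print(s["time"],p,R,s["contact_force"],s["opening"]);np.savez("w2.npz",p=p,R=R)
for n in("scene","side","wrist"):cv2.imwrite(f"pics/{n}2.png",ctrl.read_camera(n)[:,:,::-1])
a=cv2.imread("pics/scene2.png");b=cv2.imread("pics/side2.png")
cv2.imwrite("pics/c4.png",cv2.resize(np.hstack([a[80:280,200:400],b[80:280,250:450]]),None,fx=2,fy=2,interpolation=cv2.INTER_CUBIC))
E
```

```text
5.075 [ 0.5156 -0.1803  0.3105] [[ 0.0029  0.9921  0.1258]
 [-0.0013  0.1258 -0.9921]
 [-1.      0.0027  0.0016]] [ 0.1657 -0.3858 -3.7412] 0.4098833951789385
```

View pics/c4.png

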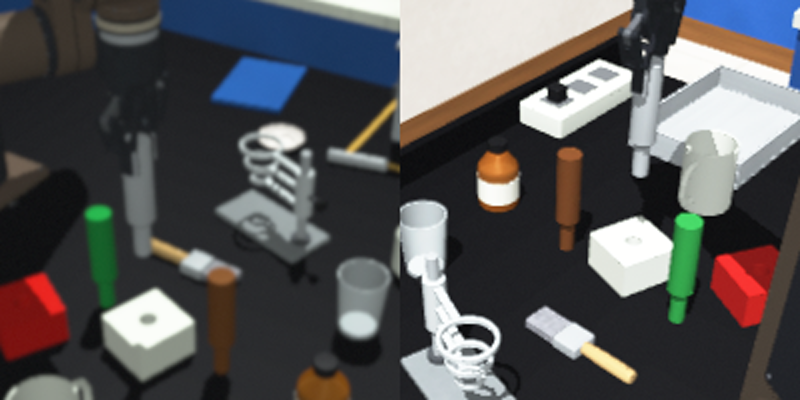

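View pics/wrist2.png

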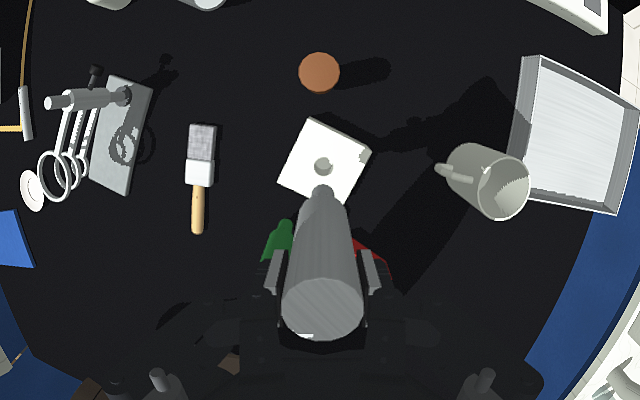

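move_arm(
  commands=[0, 0.02, -0.5, 0, 0, 0.02, -0.9, 0, 0, 0.02, -1, 0, 0, 0.02, -1, 0, 0, 0.02, -1, 0, 0, 0.02, -1, 0, 0, 0.02, -1, 0, 0, 0.02, -1, 0, 0, 0.02, -1, 0, 0, 0.02, -0.8, 0, 0, 0, -0.4, 0, 0, 0, 0, 0],
)

```text
time: 6.72
eef_pos: [0.4895, 0.0594, 0.3082]
tcp_rot: [0.467, 0.531, -0.467, 0.531]
contact_force: [-0.2, -0.5, -3.9]
opening: 0.41
```

```bash
python3 - <<'E'
from h import *
s,p,R=pose();print(s["time"],p,R,s["contact_force"],s["opening"]);np.savez("w3.npz",p=p,R=R)
for n in("scene","side","wrist"):cv2.imwrite(f"pics/{n}3.png",ctrl.read_camera(n)[:,:,::-1])
a=cv2.imread("pics/scene3.png");b=cv2.imread("pics/side3.png")
cv2.imwrite("pics/c5.png",cv2.resize(np.hstack([a[50:250,250:400],b[120:320,240:390]]),None,fx=2.6,fy=2.6,interpolation=cv2.INTER_CUBIC))
E
```

```text
6.725 [0.4895 0.0594 0.3082] [[-0.0002  0.9918  0.1275]
 [-0.0002  0.1275 -0.9918]
 [-1.     -0.0002  0.0001]] [-0.1629 -0.4852 -3.9178] 0.4095794864266638
```

View pics/c5.png

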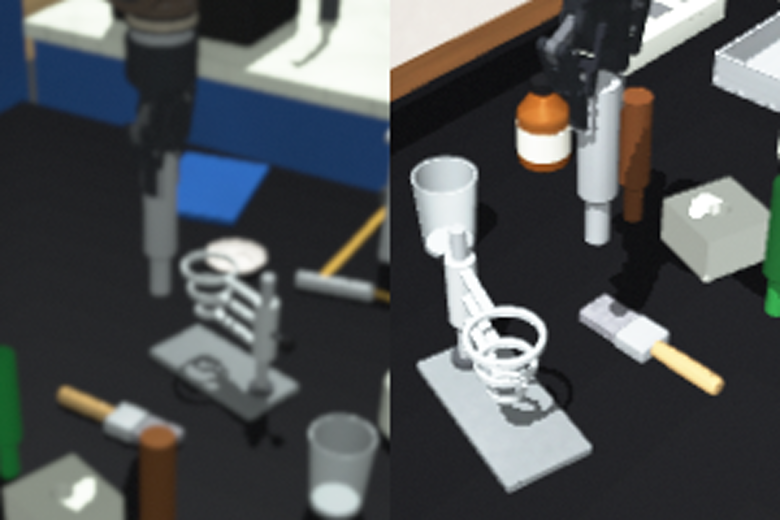

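View pics/wrist3.png

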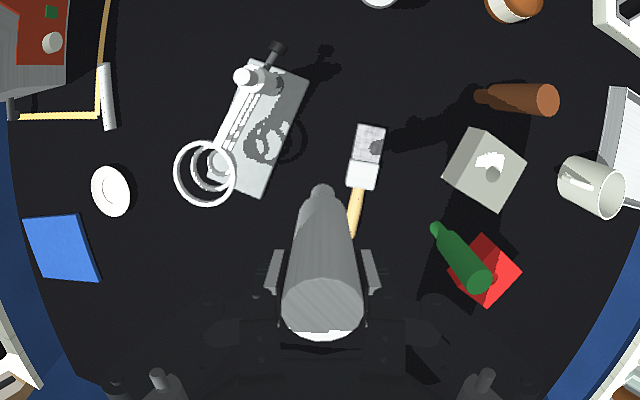

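```bash
python3 - <<'E'
from h import *
a=cv2.imread("pics/wrist3.png")
cv2.imwrite("pics/w3c.png",cv2.resize(a[130:220,165:265],None,fx=6,fy=6,interpolation=cv2.INTER_CUBIC))
E
```

```text
(no output)
```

View pics/w3c.png

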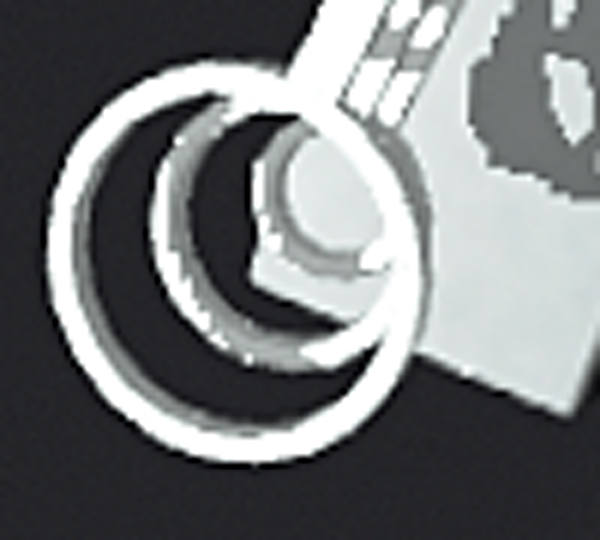

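```bash
cat >> h.py <<'E'
def wproj(p,R,X):
    c=ctrl.get_calibration("wrist");K=c["camera_matrix"];M=c["mount"]
    q=((np.atleast_2d(X)-p)@R-M[:3,3])@M[:3,:3]
    r=np.hypot(q[:,0],q[:,1]);t=np.arctan2(r,q[:,2])
    return np.c_[K[0,2]+K[0,0]*t*q[:,0]/r,K[1,2]+K[0,0]*t*q[:,1]/r]
def circ(x,y,z,r,n=90):
    a=np.linspace(0,2*np.pi,n,endpoint=False);return np.c_[x+r*np.cos(a),y+r*np.sin(a),0*a+z]
E
cat > fit.py <<'E'
from h import *
from scipy.optimize import least_squares
from scipy.interpolate import interp1d
import sys
def edges(g,c,rmin,rmax,angs,thr=190):
    out=[]
    for a in angs:
        rr=np.arange(rmax,rmin,-.1);m=np.float32(c[0]+rr*np.cos(a))[None],np.float32(c[1]+rr*np.sin(a))[None]
        v=cv2.remap(g,m[0],m[1],cv2.INTER_LINEAR)[0]
        i=np.argmax(v>thr)
        if v[i]>thr and i>0: out.append((c[0]+rr[i]*np.cos(a),c[1]+rr[i]*np.sin(a)))
    return np.array(out)
E
python3 - <<'E'
from fit import *
f=np.load("w3.npz");p,R=f["p"],f["R"]
im=cv2.imread("pics/wrist3.png");g=cv2.cvtColor(im,6)
E=edges(g,(203.7,173.5),24,42,np.radians(np.arange(55,265,6)),130)
def res(q,h=None):
    x,y=q[:2];z=.138+(q[2] if h is None else h)
    C=wproj(p,R,circ(x,y,z,.036,720));return np.min(np.linalg.norm(E[:,None]-C[None],axis=2),1)*np.sign(np.linalg.norm(E-C.mean(0),axis=1)-33)
def res2(q,h=None):
    x,y=q[:2];z=.138+(q[2] if h is None else h)
    # invert: backproject points to z and radius error
    P=np.array([wz(p,R,u,v,z)[:2] for u,v in E]);return (np.linalg.norm(P-[x,y],axis=1)-.036)*1e3
s=least_squares(res2,[.485,.184,0.0],x_scale=[.01,.01,.01]);print(s.x,np.abs(s.fun).max(),len(E))
for h in(0,.005,.01):
    t=least_squares(lambda q:res2(q,h),[.485,.184]);print(h,t.x,np.sqrt(np.mean(t.fun**2)))
im=cv2.resize(im[100:220,165:325],None,fx=5,fy=5,interpolation=cv2.INTER_CUBIC)
x,y,h=s.x
for z,r in((.138,.036),(.138,.031),(.108,.028),(.108,.023),(.078,.013),(.07,.013)):
    for u,v in wproj(p,R,circ(x,y,z+h,r,120)): cv2.circle(im,(int((u+.5-165)*5),int((v+.5-100)*5)),1,(0,0,255),-1)
# predicted stem bottom
for u,v in wproj(p,R,circ(p[0],p[1],p[2]-.1397,.011,60)): cv2.circle(im,(int((u+.5-165)*5),int((v+.5-100)*5)),1,(0,255,0),-1)
cv2.imwrite("pics/w3o.png",im)
E
```

```text
[ 0.4858  0.1857 -0.0003] 0.49939894785266253 35
0 [0.4859 0.1856] 0.18830042706447483
0.005 [0.4877 0.183 ] 0.4281731562471715
0.01 [0.4895 0.1804] 0.7640771962972236
```

View pics/w3o.png

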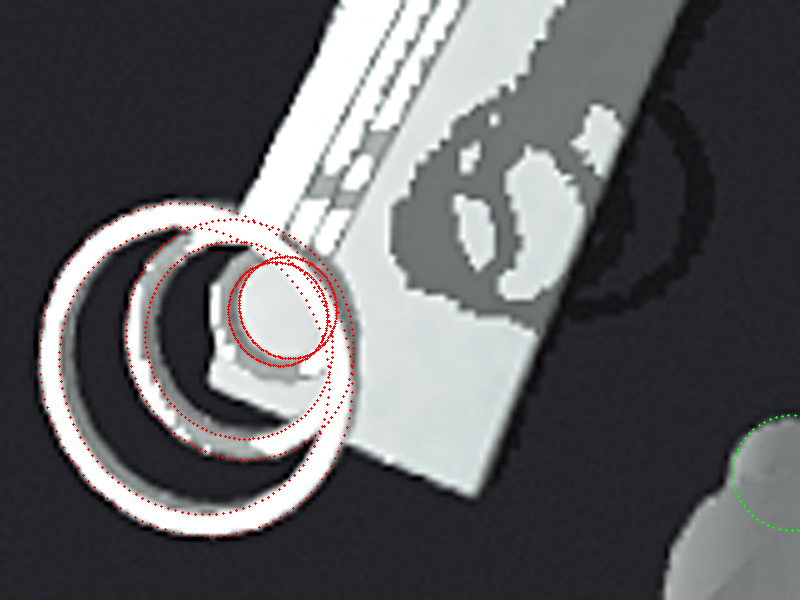

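move_arm(
  commands=[0, 0.08, -0.5, 0, 0, 0.08, -0.9, 0, 0, 0.08, -1, 0, 0, 0.08, -1, 0, 0, 0.08, -0.9, 0, 0, 0.08, -0.53, 0, 0, 0.03, -0.2, 0, 0, 0, 0, 0],
)

```text
time: 7.88
eef_pos: [0.4869, 0.1847, 0.3082]
tcp_rot: [0.467, 0.53, -0.468, 0.531]
contact_force: [0.4, -0.2, -3.7]
opening: 0.411
```

```bash
python3 - <<'E'
from h import *
s,p,R=pose();print(s["time"],p,R,s["contact_force"],s["opening"]);np.savez("w4.npz",p=p,R=R)
for n in("scene","side","wrist"):cv2.imwrite(f"pics/{n}4.png",ctrl.read_camera(n)[:,:,::-1])
a=cv2.imread("pics/scene4.png");b=cv2.imread("pics/side4.png")
cv2.imwrite("pics/c6.png",cv2.resize(np.hstack([a[100:220,290:380],b[140:260,240:330]]),None,fx=4.4,fy=4.4,interpolation=cv2.INTER_CUBIC))
E
```

```text
7.875 [0.4869 0.1847 0.3082] [[-0.0002  0.9921  0.1257]
 [-0.0004  0.1257 -0.9921]
 [-1.     -0.0003  0.0004]] [ 0.3803 -0.1656 -3.6692] 0.41052496144722433
```

View pics/c6.png

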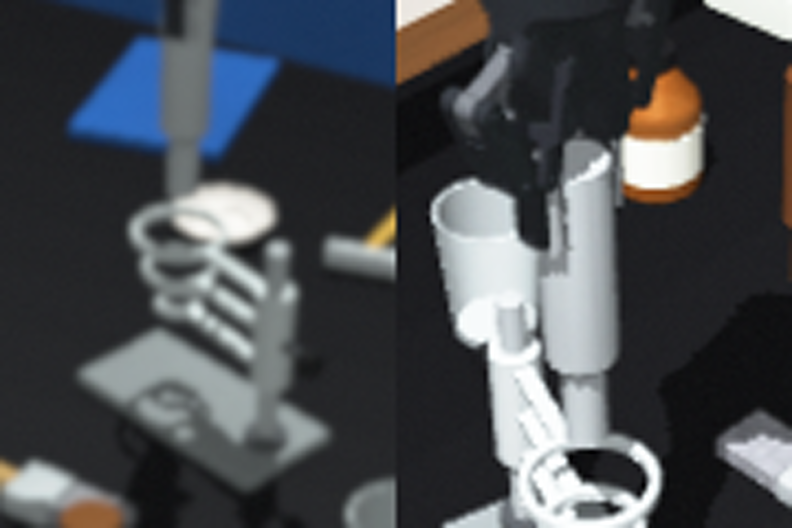

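View pics/wrist4.png

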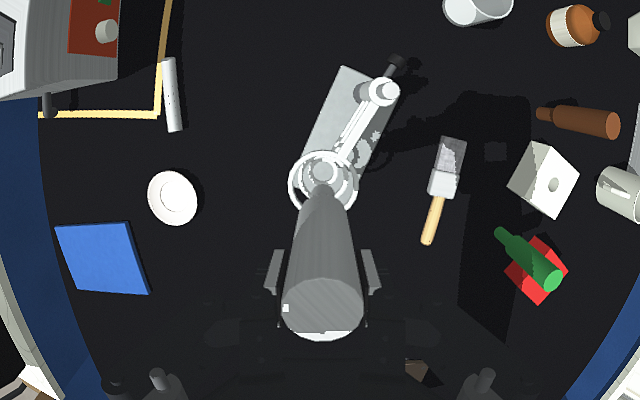

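```bash
python3 - <<'E'
from fit import *
V=[]
for k,c,angs,th,rm in(("3",(203.7,173.5),np.arange(55,265,6),130,(24,42)),("4",(323,182),np.r_[np.arange(150,215,4)],150,(25,45))):
    f=np.load(f"w{k}.npz");p,R=f["p"],f["R"];g=cv2.cvtColor(cv2.imread(f"pics/wrist{k}.png"),6)
    V.append((p,R,edges(g,c,*rm,np.radians(angs),th)))
def rs(q,VV):
    o=[]
    for p,R,E in VV:
        P=np.array([wz(p,R,u,v,.138+q[2])[:2] for u,v in E]);o.append((np.linalg.norm(P-q[:2],axis=1)-.036)*1e3)
    return np.concatenate(o)
s=least_squares(rs,[.485,.184,0],args=(V,),x_scale=.01);print(s.x,s.fun.round(1))
p,R,E=V[1]
im=cv2.imread("pics/wrist4.png");im=cv2.resize(im[120:230,270:380],None,fx=5.4,fy=5.4,interpolation=cv2.INTER_CUBIC)
x,y,h=s.x
D=lambda C,c:[cv2.circle(im,(int((u+.5-270)*5.4),int((v+.5-120)*5.4)),1,c,-1) for u,v in wproj(p,R,C)]
for z,r in((.138,.036),(.138,.031),(.108,.028),(.108,.023),(.078,.018),(.078,.013)):D(circ(x,y,z+h,r),(0,0,255))
D(circ(p[0],p[1],p[2]-.1397,.011,60),(0,255,0))
D(circ(p[0],p[1],p[2]-.1397+.045,.011,60),(0,255,0))
cv2.imwrite("pics/w4o.png",im)
E
```

```text
[0.4866 0.1846 0.0018] [-0.1 -0.2 -0.2 -0.5 -0.3 -0.3 -0.3 -0.   0.2  0.5  0.1 -0.1 -0.   0.3
  0.   0.2  0.5  0.1 -0.   0.3  0.2  0.  -0.1 -0.  -0.1 -0.4 -0.1  0.
 -0.2 -0.1 -0.2 -0.3 -0.5 -0.1 -0.2 -0.3 -0.1 -0.5 -0.3  0.1 -0.3 -0.5
 -0.2 -0.   0.1 -0.1  0.3  0.5 -0.1 -0.1  0.2  0.6]
```

View pics/w4o.png

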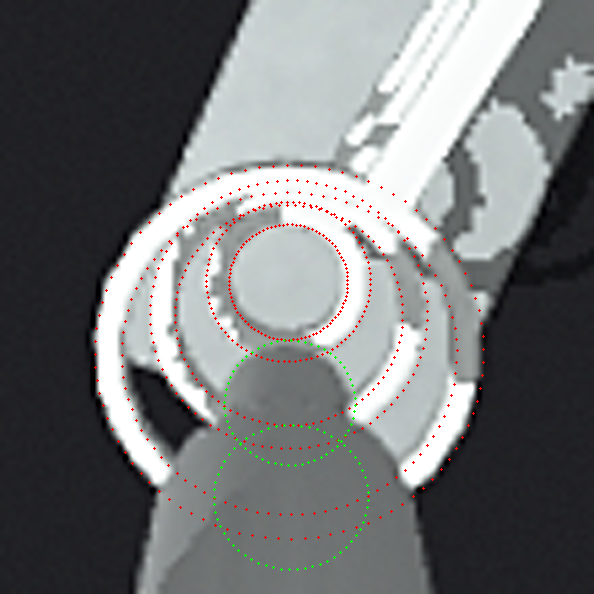

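move_arm(
  commands=[0.2, 0.02, 0, 0, 0.4, 0, 0, 0, 0.5, 0, 0, 0, 0.5, 0, 0, 0, 0.4, 0, 0, 0, 0.3, 0, 0, 0, 0.2, 0, 0, 0, 0.1, 0, 0, 0, 0, 0, 0, 0],
)

```text
time: 9.15
eef_pos: [0.4874, 0.1849, 0.2435]
tcp_rot: [0.468, 0.53, -0.467, 0.531]
contact_force: [-0.1, 0.0, -3.3]
opening: 0.41
```

```bash
python3 - <<'E'
from fit import *
s,p,R=pose();print(s["time"],p,s["contact_force"],s["wrist_torque"])
im=ctrl.read_camera("wrist")[:,:,::-1];cv2.imwrite("pics/wrist5.png",im)
im=cv2.resize(im[120:290,230:420],None,fx=3.5,fy=3.5,interpolation=cv2.INTER_CUBIC)
x,y,h=.4866,.1846,.0018
D=lambda C,c:[cv2.circle(im,(int((u+.5-230)*3.5),int((v+.5-120)*3.5)),1,c,-1) for u,v in wproj(p,R,C)]
for z,r in((.138,.036),(.138,.031),(.108,.023),(.078,.013)):D(circ(x,y,z+h,r),(0,0,255))
cv2.imwrite("pics/w5o.png",im)
b=ctrl.read_camera("side")[:,:,::-1]; cv2.imwrite("pics/c7.png",cv2.resize(b[170:290,240:330],None,fx=4.4,fy=4.4,interpolation=cv2.INTER_CUBIC))
E
```

```text
9.15 [0.4874 0.1849 0.2435] [-0.0539  0.0302 -3.2643] [ 0.0612 -0.0368 -0.0459]
```

View pics/w5o.png

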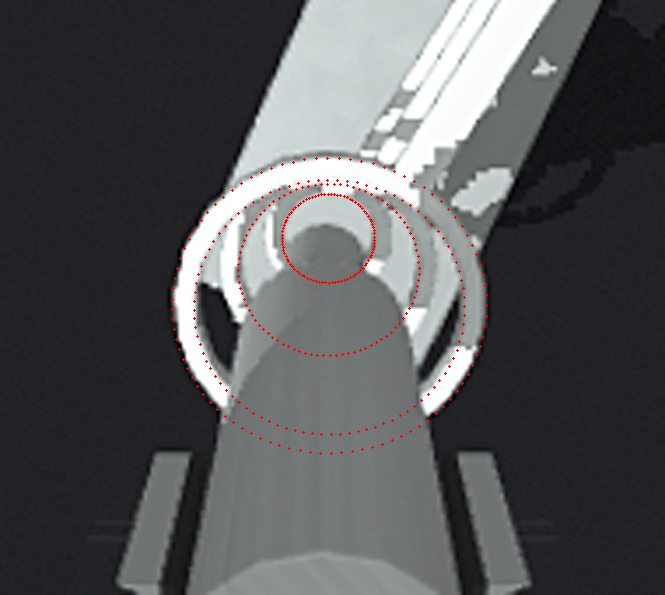

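View pics/c7.png

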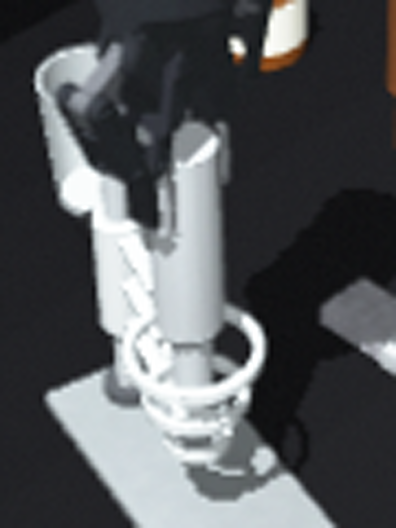

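move_arm(
  commands=[0.15, 0, 0.02, 0, 0.2, 0, 0, 0, 0.2, 0, 0, 0, 0.15, 0, 0, 0, 0.05, 0, 0, 0, 0, 0, 0, 0],
)

```text
time: 10.0
eef_pos: [0.4874, 0.1844, 0.2245]
tcp_rot: [0.467, 0.531, -0.468, 0.53]
contact_force: [0.2, 0.1, -4.7]
opening: 0.408
```

move_arm(
  commands=[0.05, 0, 0, 0, 0.05, 0, 0, 0, 0.05, 0, 0, 0, 0, 0, 0, 0],
)

```text
time: 10.5
eef_pos: [0.4873, 0.1843, 0.2207]
tcp_rot: [0.467, 0.531, -0.468, 0.53]
contact_force: [0.7, -0.4, -3.9]
opening: 0.409
```

move_arm(
  commands=[0.05, 0, 0, 0, 0.05, 0, 0, 0, 0.05, 0, 0, 0, 0, 0, 0, 0],
)

```text
time: 11.0
eef_pos: [0.4873, 0.1843, 0.2169]
tcp_rot: [0.467, 0.531, -0.468, 0.53]
contact_force: [0.5, 0.6, -4.4]
opening: 0.413
```

move_arm(
  commands=[0.05, 0, 0, 0, 0.05, 0, 0, 0, 0.05, 0, 0, 0, 0, 0, 0, 0],
)

```text
time: 11.5
eef_pos: [0.4873, 0.1843, 0.2131]
tcp_rot: [0.467, 0.531, -0.468, 0.53]
contact_force: [-0.5, -0.7, -4.4]
opening: 0.412
```

move_arm(
  commands=[0.06, 0, 0, 0, 0.08, 0, 0, 0, 0.08, 0, 0, 0, 0.08, 0, 0, 0, 0.08, 0, 0, 0, 0, 0, 0, 0],
)

```text
time: 12.25
eef_pos: [0.4872, 0.1843, 0.2035]
tcp_rot: [0.467, 0.531, -0.468, 0.53]
contact_force: [0.7, 0.9, -3.7]
opening: 0.413
```

move_arm(
  commands=[0.08, 0, 0, 0, 0.08, 0, 0, 0, 0.08, 0, 0, 0, 0.08, 0, 0, 0, 0.08, 0, 0, 0, 0, 0, 0, 0],
)

```text
time: 13.0
eef_pos: [0.4872, 0.1843, 0.1935]
tcp_rot: [0.467, 0.531, -0.468, 0.53]
contact_force: [0.6, 0.9, -4.0]
opening: 0.41
```

Bottom is now at about z = 54 mm, already through the lowest ring, and no contact has been felt. Next I'll go down towards the shoulder in smaller steps.

move_arm(
  commands=[0.08, 0, 0, 0, 0.08, 0, 0, 0, 0.08, 0, 0, 0, 0.08, 0, 0, 0, 0, 0, 0, 0],
)

```text
time: 13.62
eef_pos: [0.4872, 0.1843, 0.1855]
tcp_rot: [0.467, 0.531, -0.468, 0.53]
contact_force: [-0.7, 0.8, -4.7]
opening: 0.413
```

move_arm(
  commands=[0.04, 0, 0, 0, 0.04, 0, 0, 0, 0.04, 0, 0, 0, 0, 0, 0, 0],
)

```text
time: 14.12
eef_pos: [0.4873, 0.1843, 0.1827]
tcp_rot: [0.467, 0.531, -0.468, 0.53]
contact_force: [-0.5, 0.1, -3.5]
opening: 0.413
```

move_arm(
  commands=[0.04, 0, 0, 0, 0.04, 0, 0, 0, 0, 0, 0, 0],
)

```text
time: 14.5
eef_pos: [0.4873, 0.1843, 0.1807]
tcp_rot: [0.467, 0.531, -0.468, 0.53]
contact_force: [0.5, -0.7, -4.0]
opening: 0.415
```

move_arm(
  commands=[0.04, 0, 0, 0, 0, 0, 0, 0],
)

```text
time: 14.75
eef_pos: [0.4873, 0.1843, 0.1797]
tcp_rot: [0.468, 0.531, -0.468, 0.53]
contact_force: [-0.7, -0.3, -4.0]
opening: 0.409
```

move_arm(
  commands=[0.04, 0, 0, 0, 0.04, 0, 0, 0, 0, 0, 0, 0],
)

```text
time: 15.12
eef_pos: [0.4873, 0.1843, 0.1777]
tcp_rot: [0.467, 0.531, -0.468, 0.53]
contact_force: [-0.8, -0.6, -3.5]
opening: 0.412
```

move_arm(
  commands=[0.04, 0, 0, 0, 0.02, 0, 0, 0, 0, 0, 0, 0],
)

```text
time: 15.5
eef_pos: [0.4873, 0.1844, 0.1762]
tcp_rot: [0.467, 0.531, -0.468, 0.53]
contact_force: [-0.3, -0.3, -3.2]
opening: 0.415
```

move_arm(
  commands=[0.04, 0, 0, 0, 0, 0, 0, 0],
)

```text
time: 15.75
eef_pos: [0.4873, 0.1844, 0.1752]
tcp_rot: [0.467, 0.531, -0.468, 0.53]
contact_force: [0.9, 0.3, -4.4]
opening: 0.408
```

move_arm(
  commands=[0.04, 0, 0, 0, 0, 0, 0, 0],
)

```text
time: 16.0
eef_pos: [0.4873, 0.1843, 0.1742]
tcp_rot: [0.467, 0.531, -0.468, 0.53]
contact_force: [1.2, 0.2, -3.0]
opening: 0.411
```

move_arm(
  commands=[0.04, 0, 0, 0, 0, 0, 0, 0],
)

```text
time: 16.25
eef_pos: [0.4873, 0.1843, 0.1732]
tcp_rot: [0.467, 0.531, -0.468, 0.53]
contact_force: [0.0, -1.1, -4.0]
opening: 0.411
```

move_arm(
  commands=[0.02, 0, 0, 0, 0, 0, 0, 0],
)

```text
time: 16.5
eef_pos: [0.4874, 0.1843, 0.1728]
tcp_rot: [0.468, 0.53, -0.468, 0.531]
contact_force: [-0.0, -0.0, -4.3]
opening: 0.408
```

move_arm(
  commands=[0.02, 0, 0, 0, 0, 0, 0, 0],
)

```text
time: 16.75
eef_pos: [0.4874, 0.1843, 0.1724]
tcp_rot: [0.467, 0.53, -0.468, 0.531]
contact_force: [-0.1, -1.3, -3.3]
opening: 0.408
```

move_arm(
  commands=[0.02, 0, 0, 0, 0, 0, 0, 0],
)

```text
time: 17.0
eef_pos: [0.4875, 0.1843, 0.172]
tcp_rot: [0.467, 0.53, -0.468, 0.531]
contact_force: [-0.5, -1.2, -2.0]
opening: 0.41
```

move_arm(
  commands=[0.02, 0, 0, 0, 0, 0, 0, 0],
)

```text
time: 17.25
eef_pos: [0.4875, 0.1843, 0.1717]
tcp_rot: [0.467, 0.53, -0.467, 0.531]
contact_force: [-1.2, -2.1, -0.7]
opening: 0.407
```

move_arm(
  commands=[0.02, 0, 0, 0, 0, 0, 0, 0],
)

```text
time: 17.5
eef_pos: [0.4876, 0.1842, 0.1713]
tcp_rot: [0.468, 0.53, -0.467, 0.531]
contact_force: [-1.9, -1.7, 1.3]
opening: 0.409
```

move_arm(
  commands=[0.02, 0, 0, 0, 0, 0, 0, 0],
)

```text
time: 17.75
eef_pos: [0.4877, 0.1843, 0.171]
tcp_rot: [0.468, 0.53, -0.467, 0.531]
contact_force: [-1.4, -2.4, 5.3]
opening: 0.409
```

move_arm(
  commands=[0, -0.02, 0.02, 0, 0, 0, 0, 0],
)

```text
time: 18.0
eef_pos: [0.4873, 0.184, 0.1707]
tcp_rot: [0.468, 0.53, -0.467, 0.531]
contact_force: [-1.6, -1.6, 4.6]
opening: 0.41
```

move_arm(
  commands=[0, -0.02, 0.02, 0, 0, 0, 0, 0],
)

```text
time: 18.25
eef_pos: [0.4869, 0.1836, 0.1707]
tcp_rot: [0.468, 0.53, -0.467, 0.531]
contact_force: [-0.2, -0.3, 3.7]
opening: 0.409
```

```bash
python3 - <<'E'
from fit import *
s,p,R=pose();print(s["time"],p,s["contact_force"],s["wrist_torque"])
im=ctrl.read_camera("wrist")[:,:,::-1];cv2.imwrite("pics/wrist6.png",im)
b=ctrl.read_camera("side")[:,:,::-1]; a=ctrl.read_camera("scene")[:,:,::-1];cv2.imwrite("pics/c8.png",cv2.resize(np.hstack([a[80:220,290:380],b[170:310,240:330]]),None,fx=4,fy=4,interpolation=cv2.INTER_CUBIC))
print(ctrl.get_state()["contact_force"],ctrl.get_state()["wrist_torque"])
E
```

```text
18.25 [0.4869 0.1836 0.1707] [-0.2291 -0.3271  3.6903] [0.1065 0.0127 0.0597]
[-0.1992 -0.0743  4.0111] [ 0.1594 -0.0438 -0.0565]
```

View pics/c8.png

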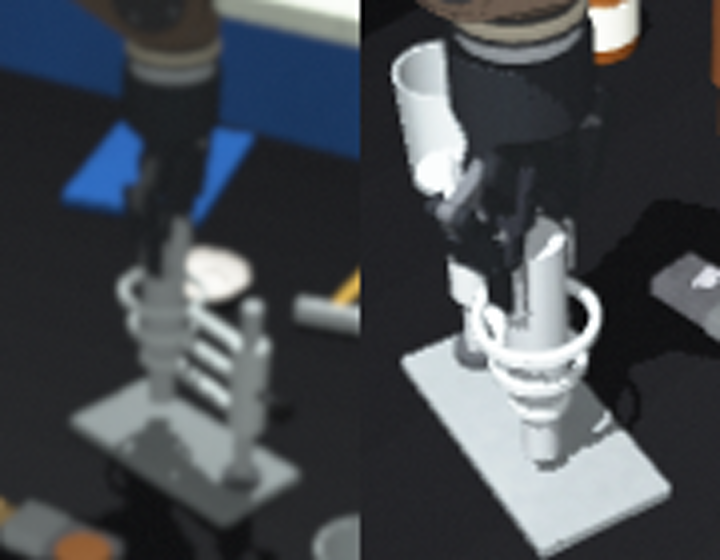

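View pics/wrist6.png

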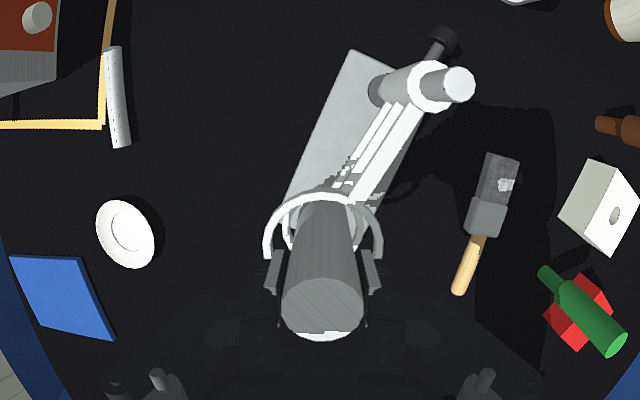

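move_arm(
  commands=[-0.02, 0, 0, 0, 0, 0, 0, 0],
)

```text
time: 18.65
eef_pos: [0.4867, 0.1834, 0.1707]
tcp_rot: [0.468, 0.53, -0.467, 0.53]
contact_force: [1.4, 1.2, 3.0]
opening: 0.413
```

move_arm(
  commands=[0, 0, 0, 0, 0, 0, 0, 0, 0, 0, 0, 0, 0, 0, 0, 0],
  force=20,
)

```text
time: 19.15
eef_pos: [0.4866, 0.1834, 0.1708]
tcp_rot: [0.468, 0.53, -0.467, 0.53]
contact_force: [1.5, 1.3, 1.3]
opening: 0.411
```

move_arm(
  commands=[0, 0, 0, 0, 0, 0, 0, 0, 0, 0, 0, 0, 0, 0, 0, 0, 0, 0, 0, 0, 0, 0, 0, 0],
  jaw=60,
)

```text
time: 19.9
eef_pos: [0.4865, 0.1832, 0.1709]
tcp_rot: [0.468, 0.53, -0.468, 0.531]
contact_force: [-0.7, -0.8, 0.4]
opening: 0.705
```

```bash
python3 - <<'E'
from fit import *
s,p,R=pose();print(s["time"],p,s["contact_force"],s["wrist_torque"])
im=ctrl.read_camera("wrist")[:,:,::-1];cv2.imwrite("pics/wrist7.png",im)
E
```

```text
19.9 [0.4865 0.1832 0.1709] [-0.705 -0.786  0.387] [-0.0259  0.0224  0.0035]
```

View pics/wrist7.png

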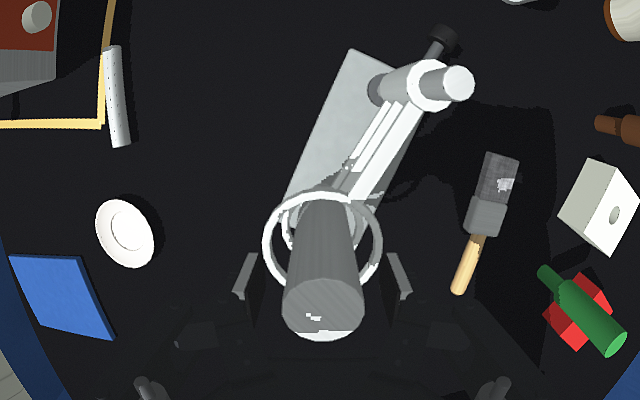

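Released. The column stands free between the open pads, with its top face at about (323,312), where it was before. I'm withdrawing straight up.

move_arm(
  commands=[-0.2, 0, 0, 0, -0.5, 0, 0, 0, -0.8, 0, 0, 0, -0.9, 0, 0, 0, -0.9, 0, 0, 0, -0.9, 0, 0, 0, -0.8, 0, 0, 0, 0, 0, 0, 0],
)

```text
time: 20.95
eef_pos: [0.4875, 0.1834, 0.2986]
tcp_rot: [0.469, 0.529, -0.466, 0.532]
contact_force: [0.6, -0.8, 0.4]
opening: 0.704
```

```bash
python3 - <<'E'
from fit import *
s,p,R=pose();print(s["time"],p,s["contact_force"]);np.savez("w8.npz",p=p,R=R)
im=ctrl.read_camera("wrist")[:,:,::-1]
b=ctrl.read_camera("side")[:,:,::-1]; a=ctrl.read_camera("scene")[:,:,::-1]
for n,i in(("wrist8",im),("side8",b),("scene8",a)):cv2.imwrite(f"pics/{n}.png",i)
cv2.imwrite("pics/c9.png",cv2.resize(np.hstack([a[80:220,290:380],b[170:310,240:330],im[130:270,270:380]]),None,fx=2.7,fy=4,interpolation=cv2.INTER_CUBIC) if 0 else cv2.resize(np.hstack([a[80:220,290:380],b[170:310,240:330]]),None,fx=4.2,fy=4.2,interpolation=cv2.INTER_CUBIC))
E
```

```text
20.95 [0.4875 0.1834 0.2986] [ 0.5953 -0.7542  0.3955]
```

View pics/c9.png

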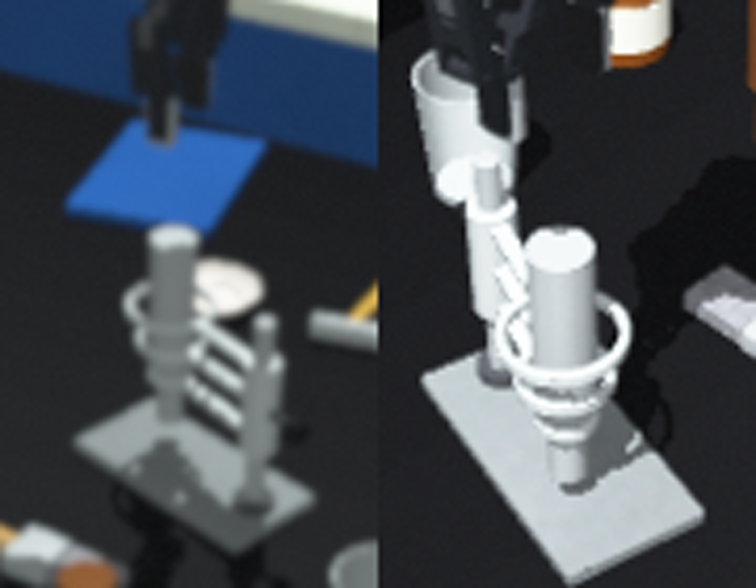

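View pics/wrist8.png

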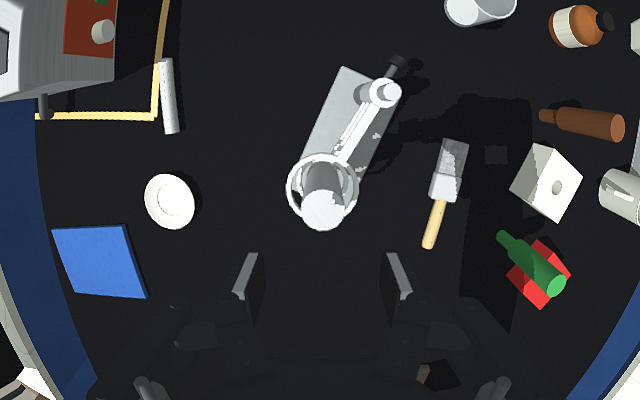

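```bash
python3 - <<'E'
from h import *
print(tri((290+173/4.2,80+238/4.2),(240+(563-378)/4.2,170+249/4.2)))
f=np.load("w8.npz");print(wz(f["p"],f["R"],323.3,211,.1975))
# stem bottom
print(tri((290+170/4.2,80+417/4.2),(240+(567-378)/4.2,170+481/4.2)))
im=cv2.imread("pics/wrist8.png");p,R=f["p"],f["R"]
im=cv2.resize(im[130:240,270:380],None,fx=5.4,fy=5.4,interpolation=cv2.INTER_CUBIC)
D=lambda C,c:[cv2.circle(im,(int((u+.5-270)*5.4),int((v+.5-130)*5.4)),1,c,-1) for u,v in wproj(p,R,C)]
x,y=.4866,.1846
D(circ(x,y,.138+.0018,.036),(0,0,255));D(circ(x,y,.1975,.018),(0,255,0))
cv2.imwrite("pics/w8o.png",im)
E
```

```text
(array([0.4853, 0.183 , 0.1936]), [np.float64(0.0011390732280881777), np.float64(0.0011390732280881974)])
[0.4863 0.1834 0.1975]
(array([0.4843, 0.1897, 0.0262]), [np.float64(0.000820445193762653), np.float64(0.000820445193762639)])
```

View pics/w8o.png

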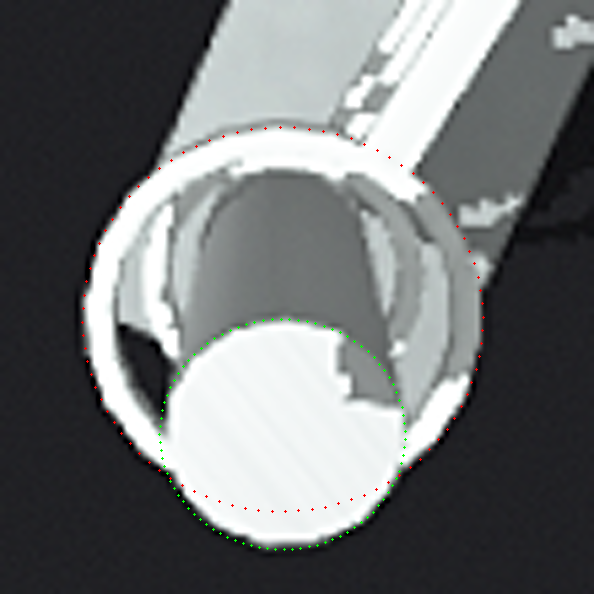

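```bash
python3 - <<'E'
from plant import ctrl
print(ctrl.sign_off(), ctrl.get_state()["time"])
E
```

```text
the job is handed in; nothing more can be done
the job is handed in; nothing more can be done
```

The steel column is out of the rinse block and hanging in the drain stand by its shoulder, released, and the job is handed in (about 21 s of the 54 s used). The sign-off gave no verdict.

- **Finding the rings:** wrist-camera pictures put the ring axis at about (0.487, 0.185), turned roughly 0.13 rad, and the rings about 2 mm above their lowest place.
- **Lowering:** the stem went through all three rings without a touch. The shoulder met the smallest ring at the height predicted from the pictures. The highest vertical push I read was about 9 N, against the 22 N limit. A 1 mm sideways shift then removed the side load.
- **Letting go:** I opened the fingers only with the ring carrying the column, then withdrew straight up.

**Last checks:**
- The top face sits within about 1 mm of the ring axis in the wrist view, so the tilt is roughly 0.01 rad.
- The stem end is through the smallest ring, and I saw nothing else on the bench moved.
- The gripper is well above the column, and the force reading is only noise.

**Disagreement:** triangulating the stem end from the blurred scene and side pictures gave a height of 26 mm. The contact height and ring fit imply about 31–32 mm. It also put the stem end about 5 mm off the axis in y, which would be about 0.04 rad of tilt. I trust the wrist and contact values more, and both readings are within the limits.

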